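# Put the loaded tube roller into slow gear

### The job

Of the two tube rollers on the bench, put the one with a tube lying on it into slow gear: throw its lever out of the black-dotted neutral notch into the middle notch, marked with a green dot, and let go so that it stays latched there. Leave the lever of the empty roller in its neutral notch, and leave the tube lying on its rollers.

Things in the scene. Friction and masses are not known exactly. Their poses are not given: they have to be found in the camera images.
- loaded_roller: Tube roller with the tube on it, fixed, 217 x 140 mm (x, y): white gear housing in front, top at z = 50 mm, black rollers behind. Origin on the bench, 90 mm behind the front face, midway across; x to the rear, y left, z up. Level lever on its housing: pivot at local (20, 0) mm, arm underside at 59 mm, upright orange end knob 18 mm thick, z 67 to 102 mm, over a steel plate (top 54 mm).
- loaded_lever (a joint): Its lever, rad: 0 = neutral notch, black dot (knob left), where it starts; 0.6 = middle notch, green dot (arm along local -x); 1.2 = red dot (right); stops at -0.15, 1.35. With a = q - 0.6 the knob centre is at local (20 - 75 cos a, -75 sin a) mm. A spring detent draws it into the nearest notch, changing over at 0.3 and 0.9; leaving a notch takes about 6 N at the knob.
- empty_lever (a joint): Angle of the lever of the other, empty roller, which is of the same build, with the same meaning. It starts in its neutral notch at 0 and must stay there.
- tube: Capped purple sample tube, 82 mm long and 17 mm thick, lying loose along y, cap to the right, between the front and middle rollers of the loaded roller, its axis about 50 mm above the bench. Origin at the closed foot's end, z along the tube towards the cap.
There are look-alikes about, which are no part of the job. What is shaped like the tube but blue is not meant.

How it is judged (in metres and radians):
At the end, for the whole second after the job is handed in: The loaded roller's lever is at rest in the middle, green-dotted notch (within 0.17 rad of it), the empty roller's lever is still in its neutral notch (below 0.2 rad), and the tube still lies level on the loaded roller's rollers (value of joint loaded_lever between 0.43 and 0.77 rad and velocity of joint loaded_lever between -0.1 and 0.1 rad/s and value of joint empty_lever below 0.2 rad and z of tube in the frame of loaded_roller above 0.035 m and x of tube in the frame of loaded_roller above 0.045 m and angle between tube's own z axis and vertical between 1.3 and 1.84 rad); the robot touches nothing.
It fails at once if the empty roller's lever is thrown out of its neutral notch (value of joint empty_lever above 0.25 rad).
It also fails if it takes over 29 s, if anything falls off the work surface, if the arm or the gripper's body presses on something with over 40 N, if the wrist force passes 120 N, or if a joint passes its speed limit or range.

### The arm

A 6-joint arm with a two-finger parallel gripper is mounted at the origin on a cart in front of the work surface, level with it; the furniture and walls round the work are solid. World frame = base frame: x ahead of the robot, y to its left, z up, the work surface at z = 0. Lengths are in mm, angles in rad, forces in N, time in s.
With the tool pointing down it reaches from about 400 to 925 mm from the base axis. Payload 12.5 kg.
Tool frame: the origin (TCP) lies midway between the tips of the shut fingers; the grasp point (between the pads) lies 19 mm behind it (tcp_to_grasp is the distance from the TCP to the grasp point, in mm); z points along the fingers, y is the direction in which the jaws open and shut (so a half turn about z gives the same grasp; the last joint's range is limited). The gripper opens to 95 mm and grips with 3 to 60 N. Pads are 20 mm wide; open, the fingers measure 119 mm over their backs; the gripper's body (75 mm by 180 mm) begins 59 mm behind the grasp point.
Start: joints at [0.994, 0.491, 1.559, -0, 1.092, -0.106], TCP at [283.487, 557.03, 214.661] pointing down, gripper open.
Joint ranges: [-3.1, 3.1], [-0.84, 2.19], [0.05, 2.79], [-1.13, 4.28], [0.06, 2.93], [-2.69, 2.69]. Speed limits (rad/s): [2.22, 2.22, 2.79, 3.14, 3.14, 3.14].

### API

Orientations are given as a unit quaternion [w, x, y, z].
In Python, from bench import observe, get_image, camera_model, finish_job, tcp_to_grasp gives the robot as it stands.
- The arm moves only by the shell command python3 -m handwheel 'ROWS' [OPENING] [FORCE]. ROWS is JSON, a list of rows, each an object with "xyz": the shift along the tool's x, y, z in m, a list of three; "twist": the turn about the tool's z in degrees. A call has 1 to 10 rows; each row is the pose to reach, as a shift and turn from the pose commanded when the call began, along the tool's axes at that moment; what a row does not reach only later rows make up. A row lasts 1/10 s, in which the tool goes at most 50 mm and 8.59 degrees, less where a joint would pass 70% of its speed; a pose out of reach is approached as far as the arm can. A call with a gripper value outside its range is refused whole. OPENING is the finger opening in m, from 0 to 0.0951, set as the call begins (- or left out, the last holds). The fingers move at their own pace and stop on an object; FORCE is the grip in N (left out, the last holds). Time passes only in rows, so rows that repeat a pose let the fingers close. It gives the time, the measured TCP pose, the force and the opening at its end, in the units of the state.
- observe(): the state, without advancing time (a new reading comes with each control period).
- get_image(name): name is "scene" or "side" or "wrist"; returns the picture (384x512x3 uint8, red, green, blue); there is no depth.
- camera_model(name): a dict with "fx", "fy", "cx", "cy" (pixels), "R" (3x3) and "t" (3): a world point X has camera coordinates R X + t. Camera axes: x right, y down, z forward; pixel columns grow to the right and rows downward; lengths in mm; the calibration is good to about 2 mm. A picture is of the moment at which its call begins: read the wrist's pose just before it. camera_model takes no time and is no camera call; for the wrist camera it gives the pose at the moment of the call.
- finish_job(): hands the job in, once; it reports no verdict.
The state is a dict: "time_s": time; "qpos": joint angles; "dq": joint speeds; "joint_torque": joint torques, N m; "tool_pos": TCP position; "ee_rot": TCP orientation; "ft_force": force on the tool from outside, world axes, zero at the start; "moment": the same for the moment, N m; "gripper_width": finger opening in mm.
Only numpy, scipy, OpenCV 4.12 (cv2) and the standard library are available. Lean on these libraries where they do the work, as an engineer would, in place of code of your own. Each camera call takes 0.05 s, during which the arm holds its last target. There are 200 camera calls.

## Working session

There is one attempt and no reset: what is moved stays moved. The work goes in short steps, Python scripts to look and compute and a shell command to move; the robot and the scene stay as the last step left them, time stands still between calls to the robot, and variables do not carry over. Pictures are saved under pics/ and viewed, on a budget of 10 in all, crops included, one or two more only if the job needs it, and the job is handed in when it is done.

```bash
mkdir -p pics; python3 - <<'E'
from bench import *
import cv2,numpy as np
print(observe())
for n in("scene","side"):
    im=get_image(n); cv2.imwrite(f"pics/{n}0.png",im[:,:,::-1]); m=camera_model(n); print(n,m)
a=[cv2.imread(f"pics/{n}0.png") for n in("scene","side")]
E
```

```text
{'time_s': 0.0, 'qpos': array([ 9.94375761e-01,  4.91594158e-01,  1.55949302e+00,  7.01709231e-07,
        1.09170461e+00, -1.05595985e-01]), 'dq': array([-2.58857138e-03, -1.19980518e-03,  6.92835876e-04,  4.77921348e-04,
        1.28307114e-03,  2.59840174e-05]), 'joint_torque': array([-3.45724802e-04, -6.12653518e+01, -2.58165282e+01,  6.92311605e-02,
        4.82489762e-02,  7.50131630e-05]), 'tool_pos': array([283.34470026, 556.78356006, 214.02525766]), 'ee_rot': array([-2.00810184e-04,  2.33244039e-01,  9.72418047e-01, -5.64936277e-04]), 'ft_force': array([ 0.0021654 ,  0.30672887, -0.22123678]), 'moment': array([ 0.01881771,  0.01022629, -0.0172858 ]), 'gripper_width': 95.19224054010299}
scene {'fx': 351.97197194899286, 'fy': 351.97197194899286, 'cx': 255.75731450644804, 'cy': 194.98186380238405, 'R': array([[ 0.72441572, -0.68917478,  0.01612421],
       [-0.5161013 , -0.55770175, -0.65008323],
       [ 0.45701346,  0.46260879, -0.75969192]]), 't': array([-410.00458629,  336.01046366,  622.15314033])}
side {'fx': 449.62328860002714, 'fy': 449.62328860002714, 'cx': 261.4867863992665, 'cy': 193.13186056237006, 'R': array([[ 0.58357836, -0.81193604, -0.01400592],
       [-0.72142298, -0.5104498 , -0.46796355],
       [ 0.37280715,  0.2831976 , -0.88363678]]), 't': array([-336.41878117,  431.23046569,  962.03242592])}
```

View pics/scene0.png

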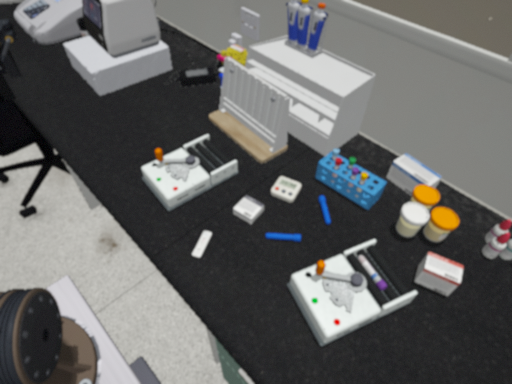

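View pics/side0.png

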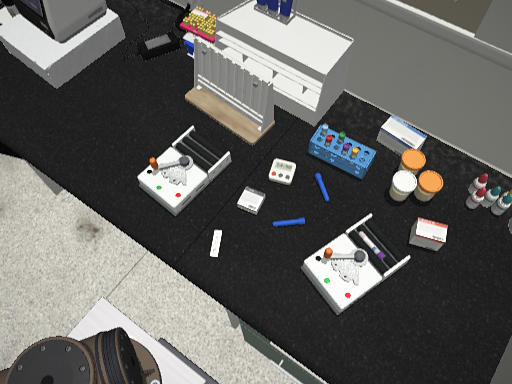

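```bash
cat > h.py <<'E'
import cv2,numpy as np
from bench import *
def ray(m,uv):
    d=m["R"].T@[(uv[0]-m["cx"])/m["fx"],(uv[1]-m["cy"])/m["fy"],1]; return -m["R"].T@m["t"],d
def onz(m,uv,z):
    c,d=ray(m,uv); return c+d*(z-c[2])/d[2]
def tri(ms,uvs):
    A=np.zeros((3,3));b=np.zeros(3)
    for m,u in zip(ms,uvs):
        c,d=ray(m,u);d/=np.linalg.norm(d);P=np.eye(3)-np.outer(d,d);A+=P;b+=P@c
    return np.linalg.solve(A,b)
def blobs(bgr,lo,hi,amin=4):
    m=cv2.inRange(cv2.cvtColor(bgr,cv2.COLOR_BGR2HSV),lo,hi)
    n,_,s,c=cv2.connectedComponentsWithStats(m)
    return [(c[i].round(1).tolist(),int(s[i][4])) for i in range(1,n) if s[i][4]>=amin]
E
python3 - <<'E'
from h import *
C=dict(orange=((8,150,120),(18,255,255)),green=((45,120,80),(75,255,255)),red=((170,150,120),(180,255,255)),red2=((0,150,120),(6,255,255)),purple=((125,60,50),(155,255,255)))
box=dict(scene=(280,230,420,345),side=(295,210,415,315))
for n in box:
    im=cv2.imread(f"pics/{n}0.png");x0,y0,x1,y1=box[n];m=camera_model(n)
    for k,(lo,hi) in C.items():
        for c,a in blobs(im[y0:y1,x0:x1],lo,hi):
            u=[c[0]+x0,c[1]+y0]; print(n,k,u,a,onz(m,u,{'orange':84.5,'purple':50}.get(k,52)).round(1))
E
```

```text
scene orange [320.0, 266.3] 82 [ 520.6 -228.5   84.5]
scene green [314.5, 300.3] 14 [ 473.5 -260.4   52. ]
scene red2 [336.5, 321.5] 14 [ 471.7 -315.1   52. ]
scene purple [381.6, 284.8] 107 [ 597.5 -331.    50. ]
side orange [328.3, 251.9] 47 [ 520.1 -228.    84.5]
side green [326.8, 279.9] 19 [ 473.4 -257.4   52. ]
side red2 [347.4, 294.6] 20 [ 471.3 -312.6   52. ]
side purple [380.8, 255.3] 54 [ 597.  -328.4   50. ]
```

```bash
python3 -m handwheel '[{"xyz":[-0.350,-0.278,0],"twist":28},{"xyz":[-0.350,-0.278,0],"twist":28},{"xyz":[-0.350,-0.278,0],"twist":28},{"xyz":[-0.350,-0.278,0],"twist":28},{"xyz":[-0.350,-0.278,0],"twist":28},{"xyz":[-0.350,-0.278,0],"twist":28},{"xyz":[-0.350,-0.278,0],"twist":28},{"xyz":[-0.350,-0.278,0],"twist":28},{"xyz":[-0.350,-0.278,0],"twist":28},{"xyz":[-0.350,-0.278,0],"twist":28}]' 0.055
cat > go.py <<'E'
import sys
from h import *
from scipy.spatial.transform import Rotation as Ro
s=observe();q=s["ee_rot"];R=Ro.from_quat([*q[1:],q[0]]).as_matrix()
g=np.array(eval(sys.argv[1]),float)
print("t",s["time_s"],"pos",s["tool_pos"].round(1),"yaw tool y",np.arctan2(R[1,1],R[0,1]).round(3),"d_tool mm",(R.T@(g-s["tool_pos"])).round(1),"f",s["ft_force"].round(1),"w",s["gripper_width"])
E
python3 go.py '[520,-228,200]'
```

```text
time_s: 1.1
tool_pos: [471.1, 146.4, 214.5]
ee_rot: [0.0, 0.464, 0.886, -0.0]
ft_force: [0.6, 0.3, -0.3]
gripper_width: 54.7
t 1.1 pos [471.1 146.4 214.5] yaw tool y 0.606 d_tool mm [-335.5 -173.2   14.7] f [ 0.6  0.3 -0.3] w 54.71509672283032
```

```bash
python3 -m handwheel '[{"xyz":[-0.335,-0.173,0]},{"xyz":[-0.335,-0.173,0]},{"xyz":[-0.335,-0.173,0]},{"xyz":[-0.335,-0.173,0]},{"xyz":[-0.335,-0.173,0]},{"xyz":[-0.335,-0.173,0]},{"xyz":[-0.335,-0.173,0]},{"xyz":[-0.335,-0.173,0]},{"xyz":[-0.335,-0.173,0]},{"xyz":[-0.335,-0.173,0]}]'
python3 - <<'E'
from h import *
m=camera_model("wrist"); im=get_image("wrist")[:,:,::-1].copy(); cv2.imwrite("pics/w1.png",im)
print(-m["R"].T@m["t"],m["R"][2])
for k,lo,hi,z in(("or",(8,150,120),(18,255,255),102),("g",(45,120,80),(75,255,255),54),("r",(0,150,120),(6,255,255),54),("r",(170,150,120),(180,255,255),54)):
    for c,a in blobs(im,lo,hi,20): print(k,c,a,onz(m,c,z).round(1))
E
python3 go.py '[520,-228,72]'
```

```text
[429.95668778 204.68779197 384.53461237] [ 0.14667933 -0.21297114 -0.96598575]
or [321.6, 93.7] 208 [466.5 254.2 102. ]
g [265.1, 108.7] 75 [432.2 216.   54. ]
r [246.3, 156.1] 74 [444.3 162.3  54. ]
r [306.9, 318.3] 26 [628.3  32.2  54. ]
t 1.15 pos [470.1 148.3 214.4] yaw tool y 0.607 d_tool mm [-337.6 -173.6  142.4] f [ 0.6 -0.4  0.4] w 54.938497907437025invalid input
```

View pics/w1.png

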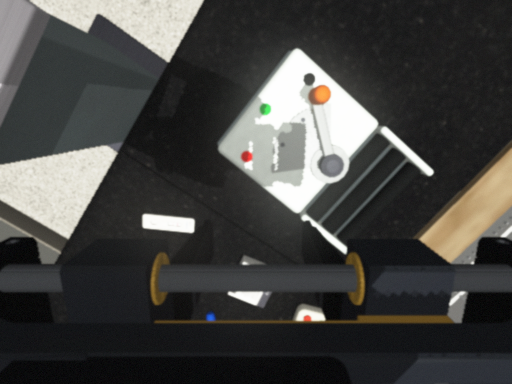

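The wrist picture shows the empty roller: its knob is at (321,94), green dot (265,109) and red dot (246,156), with bare rollers. The move was refused because the rows left out "twist", so I'm sending it again with that included.

```bash
python3 -m handwheel '[{"xyz":[-0.335,-0.173,0],"twist":0},{"xyz":[-0.335,-0.173,0],"twist":0},{"xyz":[-0.335,-0.173,0],"twist":0},{"xyz":[-0.335,-0.173,0],"twist":0},{"xyz":[-0.335,-0.173,0],"twist":0},{"xyz":[-0.335,-0.173,0],"twist":0},{"xyz":[-0.335,-0.173,0],"twist":0},{"xyz":[-0.335,-0.173,0],"twist":0},{"xyz":[-0.335,-0.173,0],"twist":0},{"xyz":[-0.335,-0.173,0],"twist":0}]'
python3 - <<'E'
from h import *
m=camera_model("wrist"); im=get_image("wrist")[:,:,::-1].copy(); cv2.imwrite("pics/w2.png",im)
print(-m["R"].T@m["t"],m["R"][2])
for k,lo,hi,z in(("or",(8,150,120),(18,255,255),102),("g",(45,120,80),(75,255,255),54),("r",(0,150,120),(6,255,255),54),("r",(170,150,120),(180,255,255),54)):
    for c,a in blobs(im,lo,hi,20): print(k,c,a,onz(m,c,z).round(1))
E
python3 go.py '[520,-228,72]'
```

```text
time_s: 2.15
tool_pos: [519.9, -222.1, 214.1]
ee_rot: [-0.001, 0.462, 0.887, 0.0]
ft_force: [-0.4, 0.5, -0.7]
gripper_width: 54.6
[ 478.60645462 -164.25916095  384.37399993] [ 0.14667047 -0.2108241  -0.96645795]
or [252.5, 199.4] 41 [ 520.1 -231.9  102. ]
g [206.8, 184.2] 62 [ 473.9 -258.7   54. ]
r [465.8, 76.2] 63 [633.5  -5.4  54. ]
r [180.4, 220.3] 53 [ 471.8 -313.7   54. ]
t 2.2 pos [ 519.9 -221.6  214.4] yaw tool y 0.612 d_tool mm [ -5.5  -3.6 142.4] f [-0.2 -0.4  0.1] w 55.05995509475812
```

View pics/w2.png

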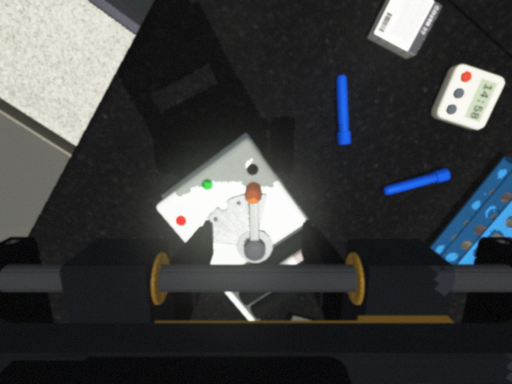

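```bash
python3 - <<'E'
from h import *
m=camera_model("wrist")
for u,z in(((253,192),85),((253,192),95),((253,170),54),((255,248),70),((255,248),75),((207,184.2),54),((180.4,220.3),54)): print(u,z,onz(m,u,z).round(1))
# fit pivot+yaw+r from dots (black, green, red)
P=[onz(m,u,54)[:2] for u in((253,170),(207,184.2),(180.4,220.3))]
A=np.array([[*(2*p),1] for p in P]);x=np.linalg.solve(A,[p@p for p in P]);c=x[:2];print("piv",c,[(np.linalg.norm(p-c),np.arctan2(*(c-p)[::-1])) for p in P])
E
python3 go.py '[520.5,-229,72]'
```

```text
(253, 192) 85 [ 518.5 -228.6   85. ]
(253, 192) 95 [ 517.2 -226.5   95. ]
(253, 170) 54 [ 507.9 -214.2   54. ]
(255, 248) 70 [ 560.7 -285.5   70. ]
(255, 248) 75 [ 559.4 -283.6   75. ]
(207, 184.2) 54 [ 474.1 -258.1   54. ]
(180.4, 220.3) 54 [ 472.  -313.3   54. ]
piv [ 559.84516012 -289.16689354] [(np.float64(91.1507365049941), np.float64(-0.9649035773112989)), (np.float64(91.1507365049942), np.float64(-0.34724679830261235)), (np.float64(91.15073650499427), np.float64(0.2682428037036119))]
t 2.2 pos [ 519.9 -221.6  214.4] yaw tool y 0.612 d_tool mm [ -6.6  -3.8 142.4] f [-0.2 -0.4  0.1] w 55.05995509475812
```

```bash
python3 -m handwheel '[{"xyz":[-0.004,-0.004,0.03],"twist":0},{"xyz":[-0.004,-0.004,0.06],"twist":0},{"xyz":[-0.004,-0.004,0.09],"twist":0},{"xyz":[-0.004,-0.004,0.09],"twist":0},{"xyz":[-0.004,-0.004,0.09],"twist":0}]'
python3 - <<'E'
from h import *
m=camera_model("wrist"); im=get_image("wrist")[:,:,::-1].copy(); cv2.imwrite("pics/w3.png",im)
for c,a in blobs(im,(8,150,80),(18,255,255),20): print(c,a,onz(m,c,95).round(1))
E
python3 go.py '[518.5,-228.5,72]'
```

```text
time_s: 2.7
tool_pos: [519.3, -227.5, 125.3]
ee_rot: [-0.0, 0.461, 0.887, 0.0]
ft_force: [-0.1, 0.4, 0.4]
gripper_width: 55.3
[255.5, 220.1] 104 [ 518.1 -229.2   95. ]
t 2.75 pos [ 519.6 -228.   126. ] yaw tool y 0.613 d_tool mm [ 0.3 -1.2 54. ] f [0.1 0.3 0.6] w 55.03069892218271
```

View pics/w3.png

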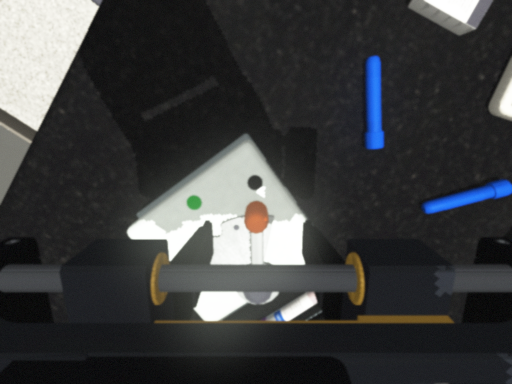

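The knob, at (256,217), is centred between the jaws and the arm lies along tool x. The tube is visible at (298,305). Next I descend 54 mm and close.

```bash
python3 -m handwheel '[{"xyz":[0,-0.001,0.02],"twist":0},{"xyz":[0,-0.001,0.035],"twist":0},{"xyz":[0,-0.001,0.048],"twist":0},{"xyz":[0,-0.001,0.053],"twist":0},{"xyz":[0,-0.001,0.053],"twist":0}]' && python3 go.py '[518.5,-228.5,72]' && python3 -m handwheel '[{"xyz":[0,0,0],"twist":0},{"xyz":[0,0,0],"twist":0},{"xyz":[0,0,0],"twist":0},{"xyz":[0,0,0],"twist":0},{"xyz":[0,0,0],"twist":0},{"xyz":[0,0,0],"twist":0}]' 0.010 15
python3 go.py '[489.5,-263,72]'
```

```text
time_s: 3.25
tool_pos: [518.3, -229.2, 71.8]
ee_rot: [0.0, 0.461, 0.887, 0.0]
ft_force: [-0.5, 0.0, -0.4]
gripper_width: 54.8
t 3.25 pos [ 518.3 -229.2   71.8] yaw tool y 0.611 d_tool mm [ 0.4  0.6 -0.2] f [-0.5  0.  -0.4] w 54.78658845856512
time_s: 3.85
tool_pos: [518.2, -229.2, 71.7]
ee_rot: [0.0, 0.462, 0.887, 0.0]
ft_force: [0.4, 0.7, 1.1]
gripper_width: 17.5
t 3.85 pos [ 518.2 -229.2   71.7] yaw tool y 0.611 d_tool mm [-11.2 -42.9  -0.3] f [0.4 0.7 1.1] w 17.465268393658008
```

```bash
python3 -m handwheel '[{"xyz":[-0.0002,-0.0056,0],"twist":-4.3},{"xyz":[-0.0008,-0.0112,0],"twist":-8.6},{"xyz":[-0.0019,-0.0167,0],"twist":-12.9},{"xyz":[-0.0034,-0.0222,0],"twist":-17.2},{"xyz":[-0.0052,-0.0275,0],"twist":-21.5},{"xyz":[-0.0075,-0.0326,0],"twist":-25.8},{"xyz":[-0.010,-0.0376,0],"twist":-30.1},{"xyz":[-0.013,-0.0424,0],"twist":-34.4},{"xyz":[-0.013,-0.0424,0],"twist":-34.4},{"xyz":[-0.013,-0.0424,0],"twist":-34.4}]' && python3 go.py '[489.5,-263,72]' && python3 -m handwheel '[{"xyz":[0,0,0],"twist":0},{"xyz":[0,0,0],"twist":0},{"xyz":[0,0,0],"twist":0},{"xyz":[0,0,0],"twist":0},{"xyz":[0,0,0],"twist":0},{"xyz":[0,0,0],"twist":0}]' 0.055
python3 go.py '[489.5,-263,150]'
```

```text
time_s: 4.85
tool_pos: [492.0, -265.0, 71.8]
ee_rot: [0.001, 0.179, 0.984, -0.0]
ft_force: [6.5, -1.1, -3.0]
gripper_width: 17.6
t 4.85 pos [ 492.  -265.    71.8] yaw tool y 1.211 d_tool mm [ 3.   1.  -0.2] f [ 6.5 -1.1 -3. ] w 17.596287577694184
time_s: 5.45
tool_pos: [490.8, -264.2, 71.6]
ee_rot: [-0.0, 0.179, 0.984, 0.0]
ft_force: [0.3, -0.3, -0.2]
gripper_width: 54.1
t 5.45 pos [ 490.8 -264.2   71.6] yaw tool y 1.212 d_tool mm [  1.7   0.7 -78.4] f [ 0.3 -0.3 -0.2] w 54.0946800283674
```

Released; now I rise, move clear and look.

```bash
python3 -m handwheel '[{"xyz":[0,0,-0.02],"twist":0},{"xyz":[0,0,-0.05],"twist":0},{"xyz":[0,0,-0.09],"twist":0},{"xyz":[0,0,-0.13],"twist":0},{"xyz":[0,0,-0.15],"twist":0},{"xyz":[0,0.03,-0.15],"twist":0},{"xyz":[0,0.06,-0.15],"twist":0},{"xyz":[0,0.08,-0.15],"twist":0},{"xyz":[0,0.08,-0.15],"twist":0},{"xyz":[0,0.08,-0.15],"twist":0}]'
python3 - <<'E'
from h import *
O=[]
for n in("scene","side","wrist"):
    m=camera_model(n);im=get_image(n)[:,:,::-1].copy();cv2.imwrite(f"pics/{n}9.png",im);O.append(im)
    for k,lo,hi,z in(("or",(8,150,80),(18,255,255),84.5),("pu",(125,60,50),(155,255,255),50)):
        for c,a in blobs(im,lo,hi,15):
            w=onz(m,c,z)
            if 380<w[0]<660: print(n,k,c,a,w.round(1))
a=cv2.resize(O[1][120:320,120:420],(800,533));cv2.imwrite("pics/c9.png",a)
E
```

```text
time_s: 6.45
tool_pos: [518.9, -189.4, 221.6]
ee_rot: [0.0, 0.178, 0.984, -0.0]
ft_force: [-0.1, -0.8, -0.4]
gripper_width: 55.1
scene or [158.3, 152.8] 91 [470.5 260.6  84.5]
scene or [325.9, 289.0] 80 [ 491.7 -266.8   84.5]
scene pu [381.6, 284.8] 105 [ 597.5 -331.    50. ]
side or [335.5, 270.9] 62 [ 491.4 -264.5   84.5]
side pu [380.8, 255.2] 56 [ 597.2 -328.3   50. ]
wrist or [179.9, 190.8] 135 [ 493.8 -270.7   84.5]
```

View pics/c9.png

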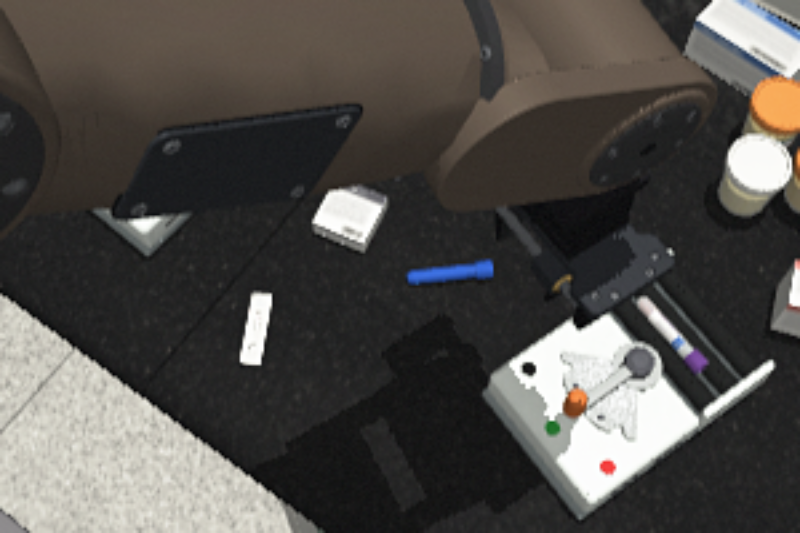

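View pics/wrist9.png

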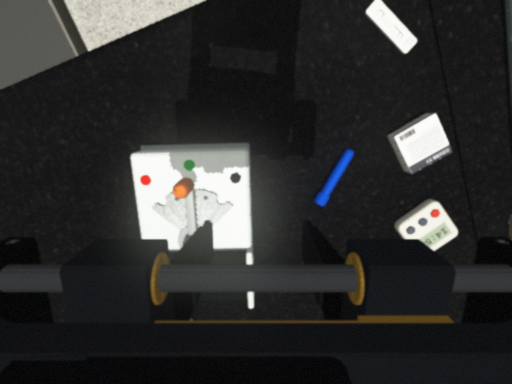

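The pictures show the knob (crop 575,402) pointing at the green dot (553,428), with the tube still on its rollers. In the scene view the empty roller's knob is unmoved at (158,153).

```bash
python3 go.py '[0,0,0]'; python3 -c "
from bench import *
print(finish_job())"
```

```text
t 6.6 pos [ 518.7 -190.1  221.5] yaw tool y 1.211 d_tool mm [552.4  -4.7 221.6] f [ 0.3 -0.6  0.5] w 55.07907898343004
the job is handed in; nothing more can be done
None
```

The loaded roller's lever is in the middle, green-dotted notch, and I handed the job in at 6.6 s. I gripped its knob, swung it 0.6 rad along its arc, then let go and moved clear.

**Last checks:**
- **Loaded lever:** with the gripper off, the scene and side cameras put the knob at about (491.5, -266) mm. That is about 0.03 rad from the middle notch, using the pivot I measured. The wrist camera put it about 5 mm off that, at (494, -271), on a partly shaded blob. That still falls within the 0.17 rad allowed.
- **Tube:** the purple cap's position matches the starting pictures to within a fraction of a millimetre in both fixed views, and it still lies on the rollers.
- **Empty lever:** its knob is where it started in the scene view; the arm hid it from the side camera.
- **Contact:** the force readings were near zero, and the tool was about 220 mm above the bench.

One move was refused because I left out the twist values. Nothing moved, and I sent it again.

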